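# Level the plant stand and fill its pot with clay balls

## Robot

A 6-joint arm with a two-finger parallel gripper is mounted at the origin on the work surface. World frame = base frame: x ahead of the robot, y to its left, z up, the work surface at z = 0. Lengths are in m, angles in rad, forces in N, time in s.
With the tool pointing down it reaches from about 0.3 to 0.75 m from the base axis. Payload 8.5 kg.
Tool frame: the origin (TCP) lies midway between the tips of the shut fingers; the grasp point (between the pads) lies 19 mm behind it; z points along the fingers, x is the direction in which the jaws open and shut, and the axes are right-handed (so a half turn about z gives the same grasp; the last joint's range is limited). The gripper opens to 85 mm and grips with 20 to 120 N. Pads are 22 mm wide; open, the fingers measure 114 mm over their backs; the gripper's body (76 mm by 85 mm) begins 54 mm behind the grasp point. The pads swing forward as they close: fully open they stand 13 mm farther back than shut.
Start: joints at [-1.394, 0.381, 1.297, -0, 1.464, -0.215], TCP at [0.21, -0.508, 0.231] pointing down, gripper open.
Joint ranges: [-3.11, 3.11], [-0.89, 2.33], [0.22, 2.48], [-1.42, 4.56], [0.17, 2.85], [-2.88, 2.88]. Speed limits (rad/s): [2.39, 2.39, 3.14, 3.14, 3.14, 3.14].

## Interface

Orientations are given as a 3x3 rotation matrix whose columns are the frame's x, y, z axes.
In Python, from workcell import sensors, vision, bot gives the robot as it stands.
- The arm moves only by the tool servo_tool, never from a script. Its argument "plan" is a list of rows, each a list of 7 numbers: the turn, a rotation vector about the world's x, y, z in degrees, then the shift along the world's x, y, z in cm, then the opening in per cent of the stroke, from 0 (shut) to 100 (fully open). In form: [[ax, ay, az, tx, ty, tz, gripper], ...]. A call has 1 to 12 rows; each row shifts and turns the commanded pose from where the row before left it; what a row does not reach is not made up. A row lasts 1/8 s, in which the tool goes at most 62.5 mm and 10.7 degrees, less where a joint would pass 70% of its speed; a pose out of reach is approached as far as the arm can. A call is refused whole if a number of a shift passes 6.25 or a number of a turn 10.7, either way. A call with a gripper value outside its range is refused whole. The fingers move at their own pace and stop on an object; "newtons" is the grip in N (left out, the last holds). Time passes only in rows, so rows that do not move let the fingers close. It gives the time, the measured TCP pose, the force and the opening at its end, in the units of the state.
- sensors.state(): the state, without advancing time (a new reading comes with each control period).
- vision.get_image(name): name is "scene" or "top"; returns the picture (420x560x3 uint8, red, green, blue); there is no depth.
- vision.camera_info(name): a dict with "camera_matrix" (3x3 intrinsics, pixels), "dist" ([k1, k2, p1, p2, k3] as OpenCV has them; the pictures are not rectified), "world_to_cam" (4x4, takes a point from world to camera coordinates). Camera axes: x right, y down, z forward; pixel columns grow to the right and rows downward; lengths in m; the calibration is good to about 2 mm. A picture is of the moment at which its call begins. camera_info takes no time and is no camera call.
- bot.job_done(): hands the job in, once; it reports no verdict.
Trained networks look in the newest picture that a camera, given by its name, has taken for a name from the list of things; names that differ only in an ending like _2 or _b are one class to them, and where a whole thing is asked for, a point or a joint stands for the part that bears it (a point fixed in the world has none). Each returns a list of dicts, best first, with "score" (0 to 1); they miss things now and then, are a little off and sometimes report something else, mostly with a low value. They report only what shows in the picture. A call takes as long as a camera call. They do not tell look-alikes from the thing itself.
- vision.spot_in(name, camera): "bbox" ([left, top, width, height] in pixels, round what is visible of it).
- vision.silhouettes(name, camera): "region" (420x560 bool, what is visible of it) and "bbox" ([left, top, width, height] in pixels, round what is visible of it).
The state is a dict: "clock": time; "q": joint angles; "qd": joint speeds; "joint_torque": joint torques, N m; "ee_pos": TCP position; "ee_rot": TCP orientation; "force": force on the tool from outside, world axes, zero at the start; "torque": the same for the moment, N m; "finger_gap": finger opening in m.
Only numpy, scipy, OpenCV 4.12 (cv2) and the standard library are available. Lean on these libraries where they do the work, as an engineer would, in place of code of your own. Each camera call takes 0.05 s, during which the arm holds its last target. There are 200 camera calls.

## Task

Turn the two orange knobs of the plant stand until its platform sits level, without pushing on the platform or its pot by hand. Then pour all five clay balls from the green scoop into the blue pot on the platform, and set the empty scoop back down upright on the worktop. Leave the other things where they are and the platform level.

Things in the scene. Friction and masses are not known exactly. Their poses are not given: they have to be found in the camera images.
- stand: levelling plant stand: green base plate 190 x 190 x 10 mm fixed to the worktop, an arm to its right (own -y) ending in a black 44 mm square, 34 mm high gearbox with the right knob. On a central post it carries a metal cross frame with an arm to the left (own +y) that ends in a like gearbox with the left knob. Origin: centre of the underside; z up; -x is its front, towards the robot.
- deck: tilting platform: wooden plate 180 x 180 x 8 mm, top 16 mm above the origin, blue pot fixed on its middle. Origin: its central ball pivot, 52 mm above the worktop; own z: the plate's normal; x, y as the stand's when level. Right knob changes only the fore-aft slope, left knob only the left-right slope; up to 8 degrees off per way at the start.
- knob_right: orange bar knob on the stand's right: 44 mm long (x), 13 thick (y), 28 tall (z, turning axis, leaning 35 degrees from vertical to the stand's -x). Origin: on the axis, 8 mm below the outer end, 72 mm above the worktop; gearbox 30 mm below it. Anticlockwise (facing the outer end) raises the platform's front edge, clockwise lowers it, 0.1 rad slope per rad; stops 1.8 rad either side of level.
- knob_left: like knob, on the gearbox at the left (+y) end of the cross frame, its axis also leaning 35 degrees (to -x) when level. Anticlockwise raises the platform's left (+y) edge, clockwise lowers it, 0.1 rad of slope per rad. The frame, with this knob, pitches fore and aft with the platform when the right knob is turned.
- pot_in (a point): centre of the inner floor of the open blue ceramic pot on the platform: inner floor 39 mm in radius, rim 60 mm outer and 55 mm inner radius, 46 mm above this point; axes as the platform.
- scoop: green scoop cup with five clay balls, 120 g. Origin: centre of its flat underside. Pouring lip at own -x (open end, 56 mm wide, 56 mm from origin, floor 17 mm high there, falling 6 degrees to the closed end at x = 50 mm); side walls 36 mm high, 67 mm overall width. Above it an upright grip plate 11 mm thick (y), x from -28 to 56 mm, from 60 to 88 mm high.
- ball0_center (a point): centre of terracotta clay ball 1 of 5, 22 mm across, 11 g, in the scoop at the start
- ball1_center (a point): centre of terracotta clay ball 2 of 5, 22 mm across, 11 g, in the scoop at the start
- ball2_center (a point): centre of terracotta clay ball 3 of 5, 22 mm across, 11 g, in the scoop at the start
- ball3_center (a point): centre of terracotta clay ball 4 of 5, 22 mm across, 11 g, in the scoop at the start
- ball4_center (a point): centre of terracotta clay ball 5 of 5, 22 mm across, 11 g, in the scoop at the start
- bowl_pot: bystander: round white ceramic pot, 100 mm across, 55 mm high, origin centre of underside
- jar: bystander: lidded glass jar, 80 mm across, 130 mm high, origin centre of underside
- jug: bystander: yellow watering jug, 104 mm across, 130 mm high, handle to own +x (88 mm out), spout to own -x (103 mm out, 150 mm high), origin centre of underside
- clay_pot: bystander: small terracotta pot, 72 mm across, 55 mm high, origin centre of underside
- dibber: bystander: bamboo dibber lying flat, 24 mm thick, from x = -65 mm (grip) to +135 mm (point); origin on the worktop under it
- trowel: bystander: stainless trowel lying flat, blade to +x (158 mm), wooden handle to -x (150 mm), 25 mm high; origin on the worktop under it
There are look-alikes about, which are no part of the job. Leave any black or purple look-alike of the scoop alone.

How it is judged:
On the way, in this order (a step that is already met when the one before it is completed fails the run):
1. the platform is level while the balls are still in the scoop (angle between deck's own z axis and vertical below 0.03 rad and distance between each of ball0_center, ball1_center, ball2_center, ball3_center, ball4_center and scoop below 0.075 m), for 0.3 s.
2. all five balls lie in the blue pot (horizontal distance between each of ball0_center, ball1_center, ball2_center, ball3_center, ball4_center and pot_in below 0.056 m and z of ball0_center in the frame of pot_in between 0 and 0.046 m and z of ball1_center in the frame of pot_in between 0 and 0.046 m and z of ball2_center in the frame of pot_in between 0 and 0.046 m and z of ball3_center in the frame of pot_in between 0 and 0.046 m and z of ball4_center in the frame of pot_in between 0 and 0.046 m), for 0.2 s.
At the end, for the whole second after the job is handed in: the platform is level to within 0.03 rad (1.7 degrees), all five balls lie inside the blue pot below its rim, and the scoop stands upright (within 0.12 rad) and at rest on the worktop (all of step 2 and angle between deck's own z axis and vertical below 0.03 rad and height (world z) of scoop below 0.012 m and angle between scoop's own z axis and vertical below 0.12 rad and linear speed of scoop below 0.03 m/s); the robot touches nothing.
It fails at once if one of the bystanders (white pot, jar, jug, small clay pot, dibber, trowel) is moved by more than 30 mm (distance of any of bowl_pot, jar, jug, clay_pot, dibber, trowel from where it was at the start of the episode above 0.03 m).
It fails at once if the robot pushes on the platform or its pot with more than 4 N (contact force between any of the fingers, the arm and deck above 4 N).
It also fails if it takes over 72 s, if anything falls off the work surface, if the arm or the gripper's body presses on something with over 40 N, if the wrist force passes 120 N, or if a joint passes its speed limit or range.

## Working session

There is one attempt and no reset: what is moved stays moved. The work goes in short steps, Python scripts to look and compute and a tool call to move; the robot and the scene stay as the last step left them, time stands still between calls to the robot, and variables do not carry over. Pictures are saved under pics/ and viewed, about 8 in all and at most 12, crops included, and the job is handed in when it is done.

Besides the shell and the picture viewer there is one more tool, called after "Call:" as name([rows], argument=value, ...), one row to a line, values as JSON. servo_tool: Moves the arm, as the interface text tells. Its arguments: {"type":"object","properties":{"plan":{"type":"array"},"newtons":{"type":"number"}},"required":["plan"]}

```bash
ls; mkdir -p pics; python3 - <<'E'
from workcell import sensors, vision, bot
import cv2,numpy as np
s=sensors.state(); print({k:np.round(v,3).tolist() for k,v in s.items()})
for n in("scene","top"):
    im=vision.get_image(n); cv2.imwrite(f"pics/{n}0.png",im[:,:,::-1])
    c=vision.camera_info(n); print(n,np.round(c["camera_matrix"],1).tolist(),np.round(c["dist"],3),np.round(c["world_to_cam"],3).tolist())
E
```

```text
pics
{'clock': 0.0, 'q': [-1.394, 0.381, 1.298, 0.0, 1.464, -0.215], 'qd': [0.001, -0.001, -0.001, -0.001, -0.001, -0.001], 'joint_torque': [0.001, -44.845, -23.127, -0.0, 0.005, -0.0], 'ee_pos': [0.21, -0.508, 0.231], 'ee_rot': [[0.382, -0.924, -0.0], [-0.924, -0.382, 0.001], [-0.001, -0.0, -1.0]], 'force': [-1.121, -0.177, 0.659], 'torque': [0.033, -0.004, 0.061], 'finger_gap': 0.086}
scene [[534.3, 0.0, 274.0], [0.0, 534.3, 206.9], [0.0, 0.0, 1.0]] [-0.128  0.     0.     0.     0.   ] [[0.786, 0.618, 0.004, -0.32], [0.531, -0.672, -0.517, -0.274], [-0.317, 0.408, -0.856, 1.786], [0.0, 0.0, 0.0, 1.0]]
top [[449.0, 0.0, 279.1], [0.0, 449.0, 212.2], [0.0, 0.0, 1.0]] [0.047 0.    0.    0.    0.   ] [[-0.024, -0.999, 0.021, -0.091], [-0.998, 0.023, -0.065, 0.487], [0.064, -0.022, -0.998, 1.498], [0.0, 0.0, 0.0, 1.0]]
```

View pics/scene0.png

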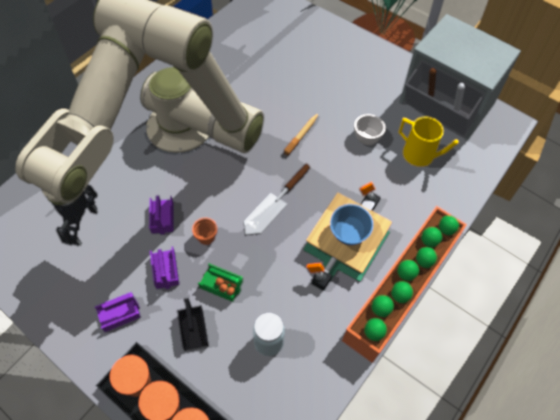

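View pics/top0.png

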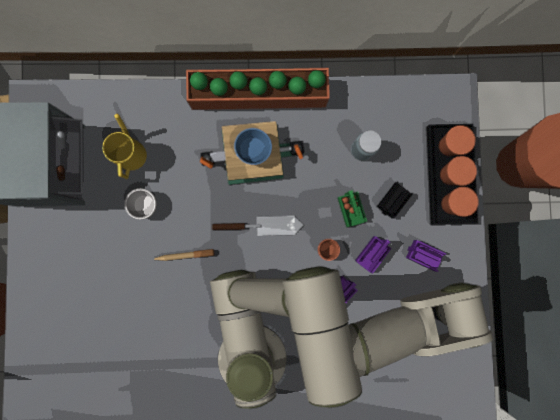

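```bash
cat > h.py <<'E'
from workcell import sensors, vision, bot
import cv2,numpy as np
from scipy.spatial.transform import Rotation as R
C={n:vision.camera_info(n) for n in("scene","top")}
def proj(P,n):
    c=C[n];T=np.array(c["world_to_cam"]);r,_=cv2.Rodrigues(T[:3,:3])
    return cv2.projectPoints(np.array(P,float).reshape(-1,1,3),r,T[:3,3],np.array(c["camera_matrix"]),np.array(c["dist"]))[0].reshape(-1,2)
def ray(uv,n):
    c=C[n];T=np.array(c["world_to_cam"]);M=T[:3,:3]
    p=cv2.undistortPoints(np.array(uv,float).reshape(-1,1,2),np.array(c["camera_matrix"]),np.array(c["dist"])).reshape(-1,2)
    d=np.c_[p,np.ones(len(p))]@M
    return -M.T@T[:3,3],d
def atz(uv,n,z):
    o,d=ray(uv,n); return o+d*((z-o[2])/d[:,2])[:,None]
E
python3 - <<'E'
from h import *
for cam in("scene","top"):
    for n in("stand","deck","knob_right","knob_left","pot_in","scoop","ball0_center","bowl_pot","jar","jug","clay_pot","dibber","trowel"):
        print(cam,n,[(round(d["score"],2),[int(v) for v in d["bbox"]]) for d in vision.spot_in(n,cam)][:6])
E
```

```text
scene stand [(0.9, [299, 183, 87, 104])]
scene deck [(0.97, [307, 195, 84, 75]), (0.26, [215, 278, 8, 5])]
scene knob_right [(0.51, [309, 263, 12, 12])]
scene knob_left [(0.64, [359, 181, 19, 15])]
scene pot_in [(0.94, [307, 193, 83, 81])]
scene scoop [(0.94, [175, 297, 32, 54]), (0.94, [96, 293, 44, 39]), (0.82, [148, 196, 27, 38]), (0.78, [196, 264, 46, 37]), (0.69, [150, 247, 28, 43]), (0.24, [305, 192, 85, 77])]
scene ball0_center []
scene bowl_pot [(0.81, [353, 111, 32, 31]), (0.71, [299, 182, 90, 110])]
scene jar [(0.82, [252, 314, 31, 42])]
scene jug [(0.7, [400, 115, 56, 52])]
scene clay_pot [(0.76, [188, 220, 32, 27])]
scene dibber [(0.66, [282, 116, 33, 36]), (0.59, [242, 165, 65, 73])]
scene trowel [(0.84, [244, 165, 66, 71])]
top stand [(0.62, [200, 123, 106, 59])]
top deck [(0.63, [221, 122, 59, 56])]
top knob_right [(0.47, [295, 145, 5, 12])]
top knob_left [(0.45, [203, 157, 9, 12])]
top pot_in [(0.8, [220, 125, 63, 55])]
top scoop [(0.98, [337, 191, 27, 35]), (0.92, [405, 238, 33, 30]), (0.69, [378, 180, 33, 37]), (0.6, [354, 239, 40, 31]), (0.6, [342, 275, 15, 28])]
top ball0_center [(0.24, [224, 122, 57, 57])]
top bowl_pot [(0.56, [121, 187, 37, 31])]
top jar [(0.83, [350, 129, 29, 30]), (0.63, [339, 193, 27, 35]), (0.38, [202, 121, 105, 63])]
top jug [(0.57, [103, 116, 41, 60])]
top clay_pot [(0.62, [317, 236, 22, 26])]
top dibber []
top trowel [(0.65, [212, 216, 91, 21])]
```

The green scoop with balls is at scene (220,283) and top (351,209). The look-alikes, left alone, are black at scene (192,325) and purple at (162,214), (165,268) and (118,312). The stand is at (348,235), with knobs at (315,268) on the right and (367,188) on the left.

```bash
python3 - <<'E'
import cv2,numpy as np
s=cv2.imread("pics/scene0.png");t=cv2.imread("pics/top0.png")
def c(i,x,y,w,h,W,H): return cv2.resize(i[y:y+h,x:x+w],(W,H),interpolation=cv2.INTER_CUBIC)
a=c(s,295,175,100,115,400,460); b=c(t,195,115,120,75,400,250); d=c(s,190,255,60,50,252,210); e=c(t,330,180,40,57,147,210)
o=np.zeros((460,800,3),np.uint8); o[:,:400]=a;o[:250,400:]=b;o[250:,400:652]=d;o[250:,652:799]=e
cv2.imwrite("pics/crop1.png",o)
E
```

```text
(no output)
```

View pics/crop1.png

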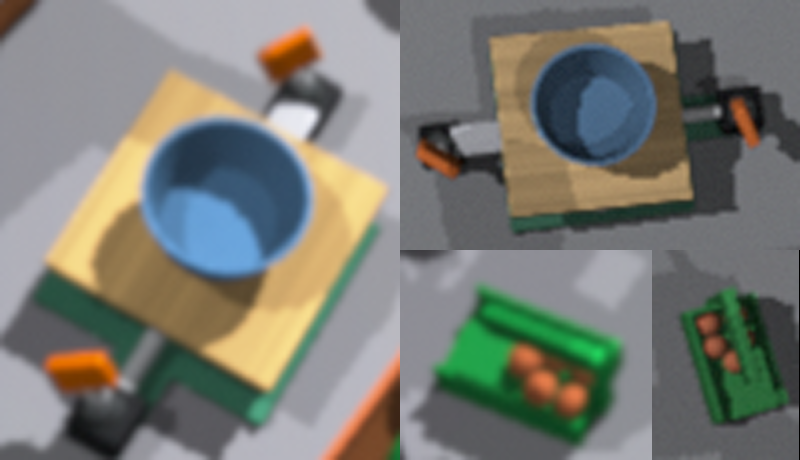

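Crops confirm the green scoop with three visible balls at its far (closed) end and the lip towards the robot. The deck is tilted; the knob bars run roughly fore-aft. Next I fit the deck pose.

```bash
cat >> h.py <<'E'
from scipy.optimize import least_squares
BB={"scene":(295,183,105,105),"top":(215,112,75,75)}
def deckcont(im,n):
    x,y,w,h=BB[n];k=6
    f=im.astype(np.float32); f=cv2.resize(f[y:y+h,x:x+w],None,fx=k,fy=k,interpolation=cv2.INTER_CUBIC)
    m=((f[...,0]-f[...,2])/(f[...,0]+f[...,2]+20)>.17)&((f[...,0]-f[...,1])<.55*f[...,0])
    m=cv2.morphologyEx(m.astype(np.uint8),cv2.MORPH_OPEN,np.ones((19,19)))
    nn,l,st,_=cv2.connectedComponentsWithStats(m); i=1+np.argmax(st[1:,4])
    c=max(cv2.findContours((l==i).astype(np.uint8),0,cv2.CHAIN_APPROX_NONE)[0],key=cv2.contourArea)
    c=cv2.convexHull(c); mm=np.zeros_like(m); cv2.fillPoly(mm,[c],1)
    c=cv2.findContours(mm,0,cv2.CHAIN_APPROX_NONE)[0][0]
    c=c.reshape(-1,2)[::k]; return (c+.5)/k-.5+[x,y]
BOX=np.array([[i*.09,j*.09,k] for i in(-1,1) for j in(-1,1) for k in(.008,.016)])
def deckR(q): return (R.from_euler('z',q[2])*R.from_euler('y',q[3])*R.from_euler('x',q[4])).as_matrix()
def fitdeck(ims,q0,fixed=None):
    cs={n:deckcont(ims[n],n) for n in ims}
    def res(q):
        q=np.r_[fixed,q] if fixed is not None else q
        r=[]
        P=BOX@deckR(q).T+[q[0],q[1],.052]
        for n in cs:
            off=np.array([0,0])
            h=cv2.convexHull(proj(P,n).astype(np.float32))
            r+=[cv2.pointPolygonTest(h,(float(a),float(b)),True) for a,b in cs[n]]
        return np.array(r)
    s=least_squares(res,q0,loss="soft_l1",f_scale=.4,diff_step=1e-4); return s.x,np.sqrt(np.mean(res(s.x)**2)),cs
E
python3 - <<'E'
from h import *
ims={n:cv2.imread(f"pics/{n}0.png")[:,:,::-1] for n in C}
p=atz([[252,151]],"top",.068)[0]; print(p)
for sub in(["scene","top"],["scene"],["top"]):
    q,e,cs=fitdeck({n:ims[n] for n in sub},np.array([p[0],p[1],0.1,0,0]))
    print(sub,np.round(q[:2],4),np.round(np.degrees(q[2:]),2),round(e,2))
q,e,cs=fitdeck(ims,np.array([p[0],p[1],0.1,0,0]))
rows=[]
for n in ims:
    x,y,w,h=BB[n]; im=cv2.resize(ims[n][y:y+h,x:x+w],(400,400),interpolation=cv2.INTER_CUBIC)[:,:,::-1].copy()
    S=lambda P:((np.array(P)-[x,y]+.5)*400/w).astype(int)
    for c in S(cs[n]): cv2.circle(im,tuple(map(int,c)),1,(0,0,255),-1)
    h=cv2.convexHull(proj(BOX@deckR(q).T+[q[0],q[1],.052],n).astype(np.float32)).reshape(-1,2); cv2.polylines(im,[S(h)],True,(255,0,255),1)
    rows.append(im)
cv2.imwrite("pics/fit1.png",np.hstack(rows))
E
```

```text
[ 0.68461664 -0.01697831  0.068     ]
['scene', 'top'] [ 0.6878 -0.0152] [5.86 2.8  4.52] 0.29
['scene'] [ 0.6887 -0.0158] [6.21 0.   0.  ] 0.81
['top'] [ 0.6877 -0.0166] [5.07 0.06 0.  ] 0.36
```

View pics/fit1.png

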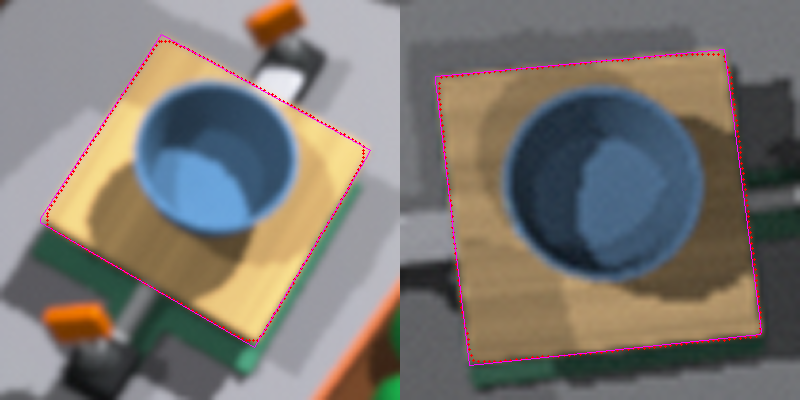

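```bash
cat >> h.py <<'E'
def lsq(res,q0): 
    q0=np.array(q0,float); s=least_squares(lambda u:res(q0+u-1),np.ones(len(q0)),loss="soft_l1",f_scale=.4,diff_step=3e-4); return q0+s.x-1,res(q0+s.x-1)
def hullres(cs,P):
    r=[]
    for n in cs:
        h=cv2.convexHull(proj(P,n).astype(np.float32))
        r+=[cv2.pointPolygonTest(h,(float(a),float(b)),True) for a,b in cs[n]]
    return np.array(r)
def fitdeck2(ims,q0,fixed=()):
    cs={n:deckcont(ims[n],n) for n in ims}
    f=lambda q: hullres(cs,BOX@deckR(np.r_[fixed,q]).T+[np.r_[fixed,q][0],np.r_[fixed,q][1],.052])
    q,r=lsq(f,q0); return q,np.sqrt(np.mean(r**2))
def knobcont(im,n,c,rad=15):
    k=8;x,y=int(c[0]-rad),int(c[1]-rad)
    f=cv2.resize(im.astype(np.float32)[y:y+2*rad,x:x+2*rad],None,fx=k,fy=k,interpolation=cv2.INTER_CUBIC)
    m=(((f[...,0]-f[...,2])/(f[...,0]+f[...,2]+30)>.4)&(f[...,1]<.62*f[...,0])).astype(np.uint8)
    nn,l,st,ce=cv2.connectedComponentsWithStats(m); i=1+np.argmax(st[1:,4])
    c=max(cv2.findContours((l==i).astype(np.uint8),0,cv2.CHAIN_APPROX_NONE)[0],key=cv2.contourArea)
    c=cv2.convexHull(c); mm=np.zeros_like(m); cv2.fillPoly(mm,[c],1)
    c=cv2.findContours(mm,0,cv2.CHAIN_APPROX_NONE)[0][0].reshape(-1,2)[::4]
    return (c+.5)/k-.5+[x,y]
KB=np.array([[i*.022,j*.0065,k] for i in(-1,1) for j in(-1,1) for k in(-.020,.008)])
def knobR(yaw,pitch,th): return (R.from_euler('z',yaw)*R.from_euler('y',pitch-np.radians(35))*R.from_euler('z',th)).as_matrix()
def fitknob(ims,cen,yaw,pitch,z,ths=(-1.5,-1,-.5,0,.5,1,1.5),freez=False):
    cs={n:knobcont(ims[n],n,cen[n]) for n in cen}
    p=atz([cen["top"]],"top",z)[0]; out=[]
    for t in ths:
        f=lambda q: hullres(cs,KB@knobR(yaw,pitch,q[2]).T+[q[0],q[1],q[3] if freez else z])
        q,r=lsq(f,[p[0],p[1],t]+([z] if freez else [])); out.append((np.sqrt(np.mean(r**2)),q))
    return min(out,key=lambda o:o[0])
E
python3 - <<'E'
from h import *
ims={n:cv2.imread(f"pics/{n}0.png")[:,:,::-1] for n in C}
for sub in(["scene","top"],["scene"],["top"]):
  for a in((0,0),(.1,.1),(-.1,-.1)):
    q,e=fitdeck2({n:ims[n] for n in sub},[.688,-.015,.1,*a])
    print(sub,np.round(q[:2],4),np.round(np.degrees(q[2:]),2),round(e,3))
q,e=fitdeck2(ims,[.688,-.015,.1,0.05,.05])
for nm,cen,pi in(("right",{"scene":(315,268),"top":(297,150)},0),("left",{"scene":(367,188),"top":(206,161)},q[3])):
  for fz in(0,1):
    e,k=fitknob(ims,cen,q[2],pi,.072,freez=fz); l=R.from_euler('z',-q[2]).apply([k[0]-q[0],k[1]-q[1],0]); print(nm,round(e,2),np.round(k,4),np.round(l,4))
E
```

```text
['scene', 'top'] [ 0.6879 -0.0152] [5.78 2.52 4.49] 0.291
['scene', 'top'] [ 0.6879 -0.0152] [5.78 2.53 4.49] 0.291
['scene', 'top'] [ 0.6879 -0.0152] [5.78 2.53 4.49] 0.291
['scene'] [ 0.6883 -0.0147] [5.96 2.36 4.43] 0.248
['scene'] [ 0.6883 -0.0147] [5.96 2.36 4.43] 0.248
['scene'] [ 0.6883 -0.0147] [5.96 2.36 4.43] 0.248
['top'] [ 0.6872 -0.0159] [5.41 3.71 3.92] 0.188
['top'] [ 0.6872 -0.0158] [5.51 3.7  4.57] 0.188
['top'] [ 0.6872 -0.0159] [5.41 3.7  3.9 ] 0.188
right 0.81 [ 0.676  -0.1681 -2.8832] [-0.0272 -0.151   0.    ]
right 0.73 [ 0.6773 -0.168   0.2138  0.076 ] [-0.026 -0.151  0.   ]
left 1.13 [ 0.6462  0.1325 -2.3547] [-0.0266  0.1511  0.    ]
left 1.19 [0.6468 0.1335 0.8171 0.0683] [-0.0259  0.1521  0.    ]
```

```bash
cat >> h.py <<'E'
def go(P,M):
    s=sensors.state(); d=(np.array(P)-s["ee_pos"])*100
    r=R.from_matrix(M@np.array(s["ee_rot"]).T).as_rotvec(degrees=True)
    print("shift cm",np.round(d,2),"rot deg",np.round(r,2),"|r|",round(np.linalg.norm(r),1),"minrows",np.ceil(max(np.linalg.norm(d)/6.2,np.linalg.norm(r)/10.6)))
def tool(x,z):
    z=np.array(z)/np.linalg.norm(z); x=np.array(x)-z*np.dot(x,z); x/=np.linalg.norm(x); return np.c_[x,np.cross(z,x),z]
def knobtool(yaw,pitch,th):
    K=knobR(yaw,pitch,th); return tool(-K[:,1],-K[:,2])
E
python3 - <<'E'
from h import *
print("jar",atz([[368,142],[369,140]],"top",.13),atz([[268,324]],"scene",.13))
for n,z in(("clay",.055),):print(n,atz([[329,249]],"top",z))
print("green scoop", atz([[351,209]],"top",.04), "black",atz([[394,200]],"top",.06),"purple",atz([[374,254]],"top",.06))
yaw=np.radians(5.8);th=.35
M=knobtool(yaw,0,th);k=np.array([.6765,-.168,.073]); print(np.round(M,3))
print("grasp TCP",k+.019*M[:,2]); go(k+(.019-.11)*M[:,2],M); go(k+.019*M[:,2],M)
E
```

```text
jar [[ 0.69308493 -0.38560395  0.13      ]
 [ 0.69938922 -0.38897975  0.13      ]] [[ 0.69222085 -0.38686526  0.13      ]]
clay [[ 0.35780581 -0.26187427  0.055     ]]
green scoop [[ 0.48848317 -0.3413911   0.04      ]] black [[ 0.51358703 -0.48025492  0.06      ]] purple [[ 0.33824757 -0.40765537  0.06      ]]
[[ 0.374 -0.731  0.571]
 [-0.906 -0.419  0.058]
 [ 0.197 -0.539 -0.819]]
grasp TCP [ 0.68734216 -0.16689869  0.05743611]
shift cm [41.46 33.5  -8.38] rot deg [  2.5  -34.92   3.3 ] |r| 35.2 minrows 9.0
shift cm [ 47.73  34.14 -17.39] rot deg [  2.5  -34.92   3.3 ] |r| 35.2 minrows 10.0
```

Call:
servo_tool([
  [0.25,-3.5,0.33,4.15,3.35,0,50],
  [0.25,-3.5,0.33,4.15,3.35,0,50],
  [0.25,-3.5,0.33,4.15,3.35,0,50],
  [0.25,-3.5,0.33,4.15,3.35,0,50],
  [0.25,-3.5,0.33,4.15,3.35,-1,50],
  [0.25,-3.5,0.33,4.15,3.35,-1.5,50],
  [0.25,-3.5,0.33,4.15,3.35,-1.5,50],
  [0.25,-3.5,0.33,4.15,3.35,-1.5,50],
  [0.25,-3.5,0.33,4.15,3.35,-1.5,50],
  [0.25,-3.5,0.33,4.15,3.35,-1.5,50],
  [0,0,0,0,0,0,50],
  [0,0,0,0,0,0,50],
])

```text
clock: 2.9
ee_pos: [0.625, -0.1736, 0.1466]
ee_rot: [[0.374, -0.73, 0.572], [-0.906, -0.419, 0.058], [0.198, -0.54, -0.818]]
force: [0.6, -0.1, -0.2]
finger_gap: 0.0423
```

```bash
python3 - <<'E'
from h import *
yaw=np.radians(5.8);th=.35
M=knobtool(yaw,0,th);k=np.array([.6765,-.168,.073]); 
go(k+(.019-.11)*M[:,2],M); go(k+.019*M[:,2],M); print(sensors.state()["clock"],sensors.state()["q"])
E
```

```text
shift cm [-0.04  0.04  0.1 ] rot deg [ 0.03  0.08 -0.01] |r| 0.1 minrows 1.0
shift cm [ 6.24  0.67 -8.91] rot deg [ 0.03  0.08 -0.01] |r| 0.1 minrows 2.0
2.9 [-0.60662553  0.45801534  1.59729244  0.62209293  0.69541292  0.10615261]
```

Call:
servo_tool([
  [0,0,0,1.56,0.17,-2.22,50],
  [0,0,0,1.56,0.17,-2.22,50],
  [0,0,0,1.56,0.17,-2.22,50],
  [0,0,0,1.56,0.17,-2.22,50],
  [0,0,0,0,0,0,50],
  [0,0,0,0,0,0,0],
  [0,0,0,0,0,0,0],
  [0,0,0,0,0,0,0],
  [0,0,0,0,0,0,0],
  [0,0,0,0,0,0,0],
], newtons=30)

```text
clock: 4.15
ee_pos: [0.687, -0.1671, 0.059]
ee_rot: [[0.373, -0.73, 0.573], [-0.906, -0.419, 0.057], [0.199, -0.54, -0.818]]
force: [-6.6, -1.2, 6.0]
finger_gap: 0.0125
```

```bash
python3 - <<'E'
from h import *
ims={n:vision.get_image(n) for n in C}
for n in ims: cv2.imwrite(f"pics/{n}1.png",ims[n][:,:,::-1])
q,e=fitdeck2(ims,[.688,-.015,.1,.04,.07]); print(np.round(q[:2],4),np.round(np.degrees(q[2:]),2),e)
q,e=fitdeck2(ims,[.04,.07],fixed=(.6879,-.0152,np.radians(5.8))); print(np.round(np.degrees(q),2),e)
M=knobtool(np.radians(5.8),0,0); s=sensors.state()
print("cw rotvec 20deg",np.round(20*M[:,2],2), s["force"],s["torque"],s["finger_gap"])
E
```

```text
[ 0.688  -0.0151] [5.65 2.88 4.28] 0.7298269065902404
[3.16 4.28] 0.7310228996151058
cw rotvec 20deg [ 11.41   1.16 -16.38] [-7.87930856 -1.44275026  6.98906868] [-0.11208148  0.69436925 -0.10598829] 0.012526261352877358
```

Call:
servo_tool([
  [2.85,0.29,-4.1,0,0,0,0],
  [2.85,0.29,-4.1,0,0,0,0],
  [2.85,0.29,-4.1,0,0,0,0],
  [2.85,0.29,-4.1,0,0,0,0],
  [0,0,0,0,0,0,0],
  [0,0,0,0,0,0,0],
])

```text
clock: 5.0
ee_pos: [0.6873, -0.1678, 0.0591]
ee_rot: [[0.1, -0.813, 0.574], [-0.995, -0.083, 0.055], [0.003, -0.576, -0.817]]
force: [-6.2, -3.5, 5.3]
finger_gap: 0.0124
```

```bash
python3 - <<'E'
from h import *
ims={n:vision.get_image(n) for n in C}
for n in ims: cv2.imwrite(f"pics/{n}2.png",ims[n][:,:,::-1])
q,e=fitdeck2(ims,[.688,-.015,.1,.04,.07]); print(np.round(q[:2],4),np.round(np.degrees(q[2:]),2),e)
q,e=fitdeck2(ims,[.04,.07],fixed=(.6879,-.0152,np.radians(5.8))); print(np.round(np.degrees(q),2),e)
s=sensors.state(); print(s["force"],s["torque"])
go(s["ee_pos"],knobtool(np.radians(5.8),0,0))
E
```

```text
[ 0.6879 -0.0151] [5.56 0.22 3.79] 1.1798557073022964
[0.56 3.8 ] 1.1809869549215404
[-5.73637274 -3.47073719  6.23363739] [-0.35320131  0.5999431  -0.34212389]
shift cm [0. 0. 0.] rot deg [0.18 0.19 0.08] |r| 0.3 minrows 1.0
```

Call:
servo_tool([
  [0,0,0,0,0,0,50],
  [0,0,0,0,0,0,50],
  [0,0,0,-1.15,-0.11,1.64,50],
  [0,0,0,-2.3,-0.22,3.28,50],
  [0,0,0,-2.3,-0.22,3.28,50],
  [0,0,0,-2,-0.2,4,50],
  [0,0,0,-1,0,4,50],
  [0,0,0,0,0,0,50],
])

```text
clock: 6.1
ee_pos: [0.5997, -0.1746, 0.2239]
ee_rot: [[0.101, -0.811, 0.576], [-0.995, -0.086, 0.053], [0.006, -0.579, -0.815]]
force: [0.3, 0.5, -1.3]
finger_gap: 0.0422
```

```bash
python3 - <<'E'
from h import *
ims={n:vision.get_image(n) for n in C}
for n in ims: cv2.imwrite(f"pics/{n}3.png",ims[n][:,:,::-1])
q,e=fitdeck2(ims,[.688,-.015,.1,.04,.07]); print(np.round(q[:2],4),np.round(np.degrees(q[2:]),2),e)
for n in C:
  q1,e=fitdeck2({n:ims[n]},[.04,.07],fixed=(.6879,-.0152,np.radians(5.8))); print(n,np.round(np.degrees(q1),2),e)
e,k=fitknob(ims,{"scene":(367,188),"top":(206,161)},np.radians(5.8),0,.072); print(e,k)
yaw=np.radians(5.8)
k=np.array([.6879,-.0152,.073])+R.from_euler('z',yaw).apply([-.0265,.1515,0]); print(k)
M=knobtool(yaw,0,.79); go(k+(.019-.11)*M[:,2],M); go(k+(.019)*M[:,2],M);print(sensors.state()["q"])
E
```

```text
[ 0.6879 -0.0151] [5.66 0.5  4.2 ] 0.30888414911111456
scene [0.62 3.91] 0.3285515935218896
top [1.04 6.07] 0.2658037574882262
1.0270045160599097 [0.64650558 0.13347587 0.80490864]
[0.64622563 0.13284644 0.073     ]
shift cm [-0.5  30.14 -7.24] rot deg [-25.77  -2.51  37.05] |r| 45.2 minrows 5.0
shift cm [  5.77  30.77 -16.25] rot deg [-25.77  -2.51  37.05] |r| 45.2 minrows 6.0
[-0.63721038  0.33068337  1.55798066  0.53976919  0.84945842  0.55314458]
```

Call:
servo_tool([
  [-4.3,-0.42,6.18,0,5.02,0,50],
  [-4.3,-0.42,6.18,0,5.02,0,50],
  [-4.3,-0.42,6.18,0,5.02,0,50],
  [-4.3,-0.42,6.18,0,5.02,0,50],
  [-4.3,-0.42,6.18,0,5.02,0,50],
  [-4.3,-0.42,6.18,0,5.02,0,50],
  [0,0,0,-0.25,0,-3.6,50],
  [0,0,0,-0.25,0,-3.6,50],
  [0,0,0,0,0,0,50],
])

```text
clock: 7.32
ee_pos: [0.5931, 0.1274, 0.144]
ee_rot: [[0.654, -0.504, 0.564], [-0.641, -0.766, 0.058], [0.402, -0.4, -0.824]]
force: [-0.2, -0.8, 0.2]
finger_gap: 0.0428
```

```bash
python3 - <<'E'
from h import *
yaw=np.radians(5.8)
k=np.array([.6879,-.0152,.073])+R.from_euler('z',yaw).apply([-.0265,.1515,0])
M=knobtool(yaw,0,.79); go(k+(.019)*M[:,2],M)
E
```

```text
shift cm [ 6.39  0.65 -8.65] rot deg [ 0.01 -0.46 -0.06] |r| 0.5 minrows 2.0
```

Call:
servo_tool([
  [0,-0.46,0,1.6,0.16,-2.16,50],
  [0,0,0,1.6,0.16,-2.16,50],
  [0,0,0,1.6,0.16,-2.16,50],
  [0,0,0,1.6,0.16,-2.16,50],
  [0,0,0,0,0,0,50],
  [0,0,0,0,0,0,0],
  [0,0,0,0,0,0,0],
  [0,0,0,0,0,0,0],
  [0,0,0,0,0,0,0],
  [0,0,0,0,0,0,0],
])

```text
clock: 8.57
ee_pos: [0.6555, 0.1367, 0.0607]
ee_rot: [[0.652, -0.498, 0.572], [-0.64, -0.766, 0.062], [0.407, -0.406, -0.818]]
force: [-8.2, 19.3, 0.3]
finger_gap: 0.0121
```

```bash
python3 - <<'E'
from h import *
s=sensors.state(); yaw=np.radians(5.8);print(s["force"],s["torque"],s["finger_gap"])
go(s["ee_pos"],knobtool(yaw,0,0))
ims={n:vision.get_image(n) for n in C}
q,e=fitdeck2(ims,[.04,.07],fixed=(.6879,-.0152,yaw)); print(np.round(np.degrees(q),2),e)
E
```

```text
[-8.20419026 19.32225256  0.30547716] [2.35910197 1.42202487 1.57865091] 0.012146526166836102
shift cm [0. 0. 0.] rot deg [ 25.75   2.8  -37.28] |r| 45.4 minrows 5.0
[0.35 3.88] 0.357627664950919
```

Call:
servo_tool([
  [0,0,0,-0.1,0.35,0,0],
  [0,0,0,0,0,0,0],
  [4.29,0.47,-6.2,0,0,0,0],
  [4.29,0.47,-6.2,0,0,0,0],
  [4.29,0.47,-6.2,0,0,0,0],
  [4.29,0.47,-6.2,0,0,0,0],
  [4.29,0.47,-6.2,0,0,0,0],
  [4.29,0.47,-6.2,0,0,0,0],
  [0,0,0,0,0,0,0],
  [0,0,0,0,0,0,0],
])

```text
clock: 9.93
ee_pos: [0.6565, 0.1347, 0.0613]
ee_rot: [[0.095, -0.816, 0.57], [-0.995, -0.082, 0.049], [0.006, -0.572, -0.82]]
force: [-5.8, -17.7, -1.5]
finger_gap: 0.0121
```

```bash
python3 - <<'E'
from h import *
s=sensors.state(); yaw=np.radians(5.8);print(s["force"],s["torque"],s["finger_gap"])
go(s["ee_pos"],knobtool(yaw,0,0))
ims={n:vision.get_image(n) for n in C}
q,e=fitdeck2(ims,[.04,.07],fixed=(.6879,-.0152,yaw)); print(np.round(np.degrees(q),2),e)
E
```

```text
[ -5.75994596 -17.66814105  -1.51314436] [-2.17586168  1.17313837 -1.3931415 ] 0.012112216525117127
shift cm [0. 0. 0.] rot deg [ 0.37 -0.07  0.34] |r| 0.5 minrows 1.0
[ 0.01 -0.73] 0.36715043755720644
```

Call:
servo_tool([
  [0,0,0,0,0,0,50],
  [0,0,0,0,0,0,50],
  [0,0,0,-1.15,-0.11,1.64,50],
  [0,0,0,-2.3,-0.22,3.28,50],
  [0,0,0,-2.3,-0.22,3.28,50],
  [0,0,0,-3,-0.2,4,50],
  [0,0,0,-4,-3,4,50],
  [0,0,0,-4,-4,0,50],
  [0,0,0,-4,-4,0,50],
  [0,0,0,0,0,0,50],
])

```text
clock: 11.28
ee_pos: [0.4498, 0.0182, 0.2229]
ee_rot: [[0.092, -0.814, 0.574], [-0.996, -0.079, 0.048], [0.006, -0.576, -0.818]]
force: [0.5, 0.0, -0.0]
finger_gap: 0.0428
```

```bash
python3 - <<'E'
from h import *
yaw=np.radians(5.8)
ims={n:vision.get_image(n) for n in C}
for n in ims: cv2.imwrite(f"pics/{n}4.png",ims[n][:,:,::-1])
q,e=fitdeck2(ims,[.688,-.015,.1,.02,.02]); print(np.round(q[:2],4),np.round(np.degrees(q[2:]),2),e)
for sub in(["scene","top"],["scene"],["top"]):
  q1,e=fitdeck2({n:ims[n] for n in sub},[.02,.02],fixed=(.6879,-.0152,yaw)); print(sub,np.round(np.degrees(q1),2),e)
for nm,cen in(("right",{"scene":(315,268),"top":(297,150)}),("left",{"scene":(367,188),"top":(206,161)})):
    e,k=fitknob(ims,cen,yaw,0,.072,ths=(0,.3,-.3),freez=1); print(nm,round(e,2),np.round(k,4))
a=cv2.resize(ims["scene"][175:295,290:410],(400,400),interpolation=2); b=cv2.resize(ims["top"][110:190,195:315],(400,267),interpolation=2)
g=cv2.resize(ims["top"][185:235,330:405],(400,267),interpolation=2); d=cv2.resize(ims["scene"][250:310,180:270],(400,267),interpolation=2)
o=np.zeros((534,800,3),np.uint8);o[:400,:400]=a;o[:267,400:]=b;o[267:,400:]=d
o[400:534,:200]=cv2.resize(g,(200,134));cv2.imwrite("pics/c4.png",o[:,:,::-1])
E
```

```text
[ 0.6878 -0.0151] [ 5.67  0.59 -0.14] 0.30341686545392665
['scene', 'top'] [ 0.67 -0.19] 0.3053675146466557
['scene'] [ 0.77 -0.4 ] 0.29852108671936367
['top'] [0.25 2.24] 0.27884872346993833
right 0.71 [ 0.6767 -0.1689 -0.1119  0.0782]
left 1.18 [ 0.6508  0.1344 -0.1334  0.0724]
```

View pics/c4.png

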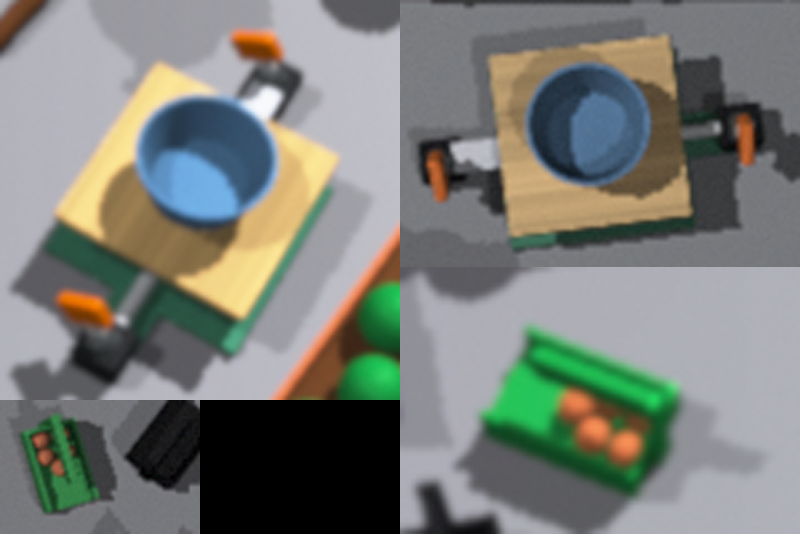

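The deck looks level, and its fit agrees: pitch 0.6°, roll −0.2°. Both knob bars lie fore-aft. Next is the scoop pose.

```bash
cat >> h.py <<'E'
SB=np.array([[x,y*.0335,z] for x in(-.056,.05) for y in(-1,1) for z in(0,.036)]+[[x,y*.0055,z] for x in(-.028,.056) for y in(-1,1) for z in(.06,.088)])
def scoopcont(im,n,c,rad=32):
    k=6;x,y=int(c[0]-rad),int(c[1]-rad)
    f=cv2.resize(im.astype(np.float32)[y:y+2*rad,x:x+2*rad],None,fx=k,fy=k,interpolation=cv2.INTER_CUBIC)
    m=((f[...,1]-f[...,0])/(f[...,1]+f[...,0]+20)>.22).astype(np.uint8)
    nn,l,st,ce=cv2.connectedComponentsWithStats(m); i=1+np.argmax(st[1:,4])
    c=np.vstack(cv2.findContours((l==i).astype(np.uint8),0,cv2.CHAIN_APPROX_NONE)[0])
    c=cv2.convexHull(c); mm=np.zeros_like(m); cv2.fillPoly(mm,[c],1)
    c=cv2.findContours(mm,0,cv2.CHAIN_APPROX_NONE)[0][0].reshape(-1,2)[::4]
    return (c+.5)/k-.5+[x,y]
def fitscoop(ims,cen,z=0,yaws=(-.3,.2,.7)):
    cs={n:scoopcont(ims[n],n,cen[n]) for n in cen}; p=atz([cen["top"]],"top",.04)[0]
    best=None
    for t in yaws:
        f=lambda q: hullres(cs,R.from_euler('z',q[2]).apply(SB)+[q[0],q[1],z])
        q,r=lsq(f,[p[0],p[1],t]); e=np.sqrt(np.mean(r**2))
        if best is None or e<best[0]: best=(e,q)
    return best,cs
E
python3 - <<'E'
from h import *
ims={n:cv2.imread(f"pics/{n}4.png")[:,:,::-1] for n in C}
cen={"scene":(220,283),"top":(351,209)}
(e,q),cs=fitscoop(ims,cen); print(e,q[:2],np.degrees(q[2]))
for n in C: print(n,fitscoop(ims,{n:cen[n],"top":cen["top"]} if n=="top" else cen)[0])
out=[]
for n in C:
    x,y=np.array(cen[n])-32; im=cv2.resize(ims[n][y:y+64,x:x+64],(400,400),interpolation=2)[:,:,::-1].copy()
    S=lambda P:((np.array(P)-[x,y]+.5)*400/64).astype(int)
    for c in S(cs[n]): cv2.circle(im,tuple(map(int,c)),1,(0,0,255),-1)
    P=S(proj(R.from_euler('z',q[2]).apply(SB)+[q[0],q[1],0],n))
    for b in(P[:8],P[8:]): cv2.polylines(im,[cv2.convexHull(b)],True,(255,0,255),1)
    out.append(im)
cv2.imwrite("pics/sc4.png",np.hstack(out))
E
```

```text
0.6787383186284953 [ 0.49248445 -0.34525451] 15.803912022434673
scene (np.float64(0.6787383186284953), array([ 0.49248445, -0.34525451,  0.2758303 ]))
top (np.float64(0.3392041132133986), array([ 0.49220703, -0.34735278,  0.27571092]))
```

View pics/sc4.png

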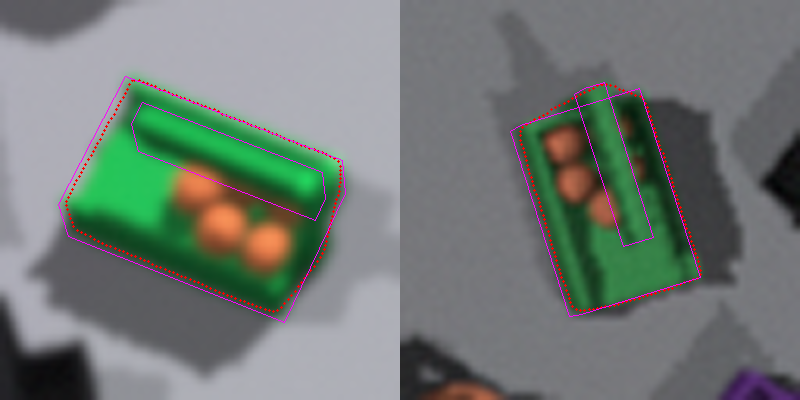

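```bash
python3 - <<'E'
from h import *
y=np.radians(15.8); M=tool([np.sin(y),-np.cos(y),0],[0,0,-1])
p=np.array([.4923,-.3463,0])+R.from_euler('z',y).apply([-.008,0,0]); 
go(p+[0,0,.15],M); go(p+[0,0,.056],M)
E
```

```text
shift cm [  3.3  -36.85  -7.3 ] rot deg [-6.18 34.65  9.87] |r| 36.6 minrows 7.0
shift cm [  3.3  -36.85 -16.7 ] rot deg [-6.18 34.65  9.87] |r| 36.6 minrows 7.0
```

Call:
servo_tool([
  [-0.77,4.33,1.23,0.41,-4.6,0,50],
  [-0.77,4.33,1.23,0.41,-4.6,0,50],
  [-0.77,4.33,1.23,0.41,-4.6,0,50],
  [-0.77,4.33,1.23,0.41,-4.6,0,50],
  [-0.77,4.33,1.23,0.41,-4.6,0,50],
  [-0.77,4.33,1.23,0.41,-4.6,-1,50],
  [-0.77,4.33,1.23,0.41,-4.6,-3,50],
  [-0.77,4.33,1.23,0.41,-4.6,-3.3,50],
  [0,0,0,0,0,0,50],
  [0,0,0,0,0,0,50],
])

```text
clock: 12.62
ee_pos: [0.4855, -0.3464, 0.1491]
ee_rot: [[0.274, -0.962, -0.001], [-0.962, -0.274, 0.001], [-0.001, 0.001, -1.0]]
force: [-0.2, -0.0, 0.2]
finger_gap: 0.0426
```

```bash
python3 - <<'E'
from h import *
y=np.radians(15.8); M=tool([np.sin(y),-np.cos(y),0],[0,0,-1])
p=np.array([.4923,-.3463,0])+R.from_euler('z',y).apply([-.008,0,0]); 
go(p+[0,0,.056],M)
im=vision.get_image("scene"); cv2.imwrite("pics/s5.png",cv2.resize(im[180:330,130:330],(800,600),interpolation=2)[:,:,::-1])
E
```

```text
shift cm [-0.09 -0.21 -9.31] rot deg [-0.05 -0.08 -0.12] |r| 0.2 minrows 2.0
```

View pics/s5.png

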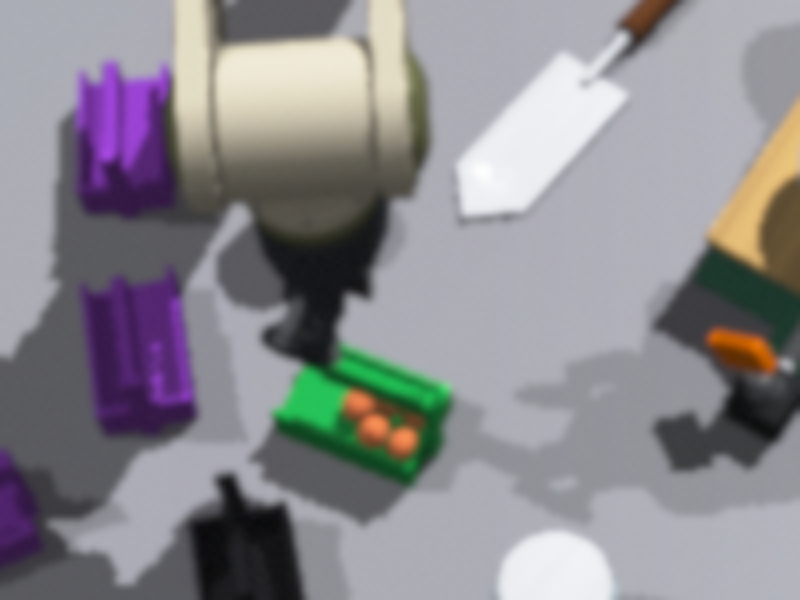

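The gripper hangs over the scoop's grip plate at about (310,340) in the crop, with the balls at (375,425). It is aligned, so I descend and grip.

Call:
servo_tool([
  [0,0,0,-0.05,-0.1,-3.5,50],
  [0,0,0,0,0,-3,50],
  [0,0,0,0,0,-2,50],
  [0,0,0,0,0,-0.8,50],
  [0,0,0,0,0,0,50],
  [0,0,0,0,0,0,0],
  [0,0,0,0,0,0,0],
  [0,0,0,0,0,0,0],
  [0,0,0,0,0,0,0],
  [0,0,0,0,0,0,0],
], newtons=60)

```text
clock: 13.92
ee_pos: [0.4839, -0.3489, 0.057]
ee_rot: [[0.273, -0.962, -0.001], [-0.962, -0.273, 0.0], [-0.0, 0.001, -1.0]]
force: [-0.8, 1.3, 6.9]
finger_gap: 0.0102
```

Call:
servo_tool([
  [0,0,0,0,0,2,0],
  [0,0,0,0,0,4.5,0],
  [0,0,0,0,0,5,0],
  [0,0,0,0.5,0.7,4,0],
  [0,0,-1,1.5,2,1,0],
  [0,0,-2,2.5,3.3,0,0],
  [0,0,-2.8,3.2,4.2,0,0],
  [0,0,-3,3.5,4.6,0,0],
  [0,0,-3,3.5,4.6,0,0],
  [0,0,-2,3.2,4.2,0,0],
  [0,0,-1.2,2.5,3.3,0,0],
  [0,0,-0.8,1.5,2,0,0],
])

```text
clock: 15.42
ee_pos: [0.7034, -0.0577, 0.2204]
ee_rot: [[0.001, -1.0, -0.002], [-1.0, -0.001, 0.002], [-0.002, 0.002, -1.0]]
force: [0.1, -0.7, -2.0]
finger_gap: 0.0101
```

Call:
servo_tool([
  [0,0,0,1,1.3,0,0],
  [0,0,0,0.5,0.7,0,0],
  [0,0,0,0,0,0,0],
  [0,0,0,0,0,0,0],
])

```text
clock: 15.92
ee_pos: [0.7174, -0.0406, 0.2213]
ee_rot: [[-0.001, -1.0, -0.001], [-1.0, 0.001, 0.001], [-0.001, 0.001, -1.0]]
force: [0.8, -0.2, -1.5]
finger_gap: 0.0099
```

```bash
python3 - <<'E'
from h import *
ims={n:vision.get_image(n) for n in C}; s=sensors.state()
print(s["ee_pos"],s["q"],s["force"],s["finger_gap"])
a=cv2.resize(ims["scene"][140:290,290:440],(400,400),interpolation=2); b=cv2.resize(ims["top"][70:220,170:320],(400,400),interpolation=2)
cv2.imwrite("pics/p6.png",np.hstack([a,b])[:,:,::-1])
M=tool([0,-1,0],[0,0,-1]); go([.738,-.015,.195],M)
E
```

```text
[ 0.71739751 -0.04043463  0.22138419] [-2.20948149e-01  7.06193282e-01  7.43488243e-01  1.05434478e-03
  1.69347356e+00  1.35061339e+00] [ 0.25479398 -0.12751443 -1.53275267] 0.010052738405028305
shift cm [ 2.06  2.54 -2.64] rot deg [-0.08 -0.07  0.04] |r| 0.1 minrows 1.0
```

View pics/p6.png

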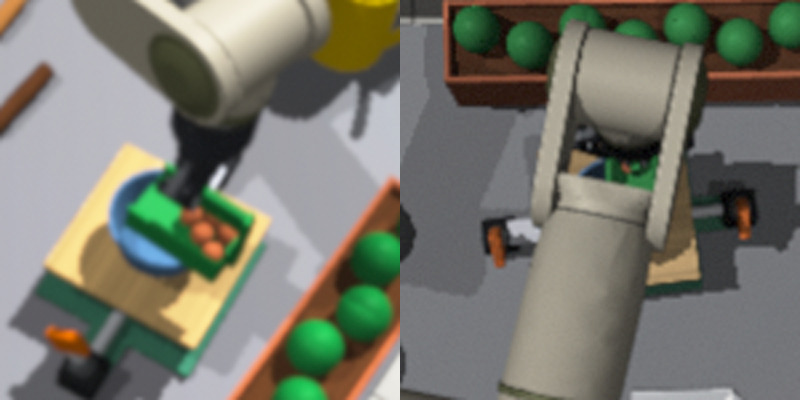

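Call:
servo_tool([
  [0,0,0,0.7,0.85,-0.6,0],
  [0,0,0,0.7,0.85,-1,0],
  [0,0,0,0.65,0.85,-1,0],
  [0,0,0,0,0,0,0],
  [0,0,0,0,0,0,0],
])

```text
clock: 16.65
ee_pos: [0.7382, -0.0142, 0.1953]
ee_rot: [[0.0, -1.0, -0.001], [-1.0, -0.0, 0.001], [-0.001, 0.001, -1.0]]
force: [0.1, -0.0, -1.8]
finger_gap: 0.0102
```

Call:
servo_tool([
  [0,-10,0,-0.5,0,0.5,0],
  [0,-10,0,-0.6,0,0.3,0],
  [0,-10,0,-0.9,0,-0.4,0],
  [0,-10,0,-0.9,0,-0.6,0],
  [0,-10,0,-1.05,0,-1,0],
  [0,-10,0,-1.05,0,-1,0],
  [0,-10,0,-1,0,-0.5,0],
  [0,0,0,0,0,0,0],
  [0,0,0,0,0,0,0],
  [0,0,0,0,0,0,0],
  [0,0,0,0,0,0,0],
])

```text
clock: 18.02
ee_pos: [0.7055, 0.0112, 0.1856]
ee_rot: [[0.094, -0.616, 0.782], [-0.994, -0.016, 0.107], [-0.054, -0.788, -0.613]]
force: [-0.6, 0.6, -0.6]
finger_gap: 0.0101
```

```bash
python3 - <<'E'
from h import *
ims={n:vision.get_image(n) for n in C}; s=sensors.state()
print(s["ee_pos"],s["q"],s["force"],s["finger_gap"])
a=cv2.resize(ims["scene"][140:290,290:440],(400,400),interpolation=2); b=cv2.resize(ims["top"][70:220,170:320],(400,400),interpolation=2)
cv2.imwrite("pics/p7.png",np.hstack([a,b])[:,:,::-1])
E
```

```text
[0.70550282 0.01196426 0.18529517] [-0.26672851  0.46462284  1.63905245  1.09542766  0.35693348  0.31435238] [ 0.55270971 -0.18275845 -0.56923379] 0.010164363030670222
```

View pics/p7.png

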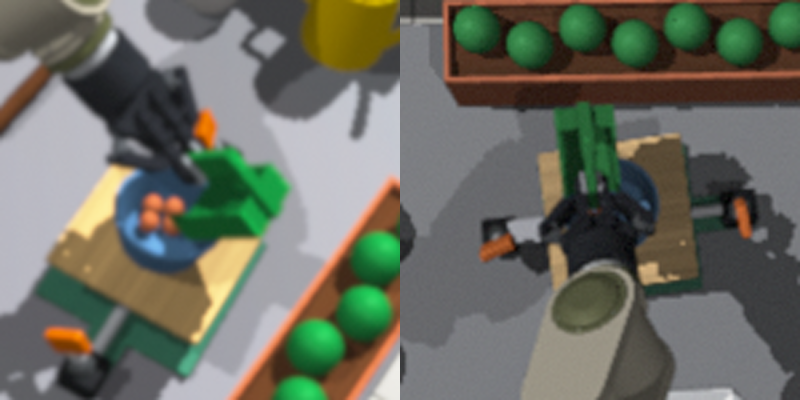

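Four balls show in the pot, around (160,212). The arm hit its speed limits and drifted 26 mm in y, and the left knob looks turned. I'll lift clear while keeping the tilt, recentre and check.

Call:
servo_tool([
  [0,0,0,0,-0.6,1.5,0],
  [0,0,0,0,-0.7,1.5,0],
  [0,0,0,0,-0.7,1,0],
  [0,0,0,0,-0.6,0,0],
  [0,-4,0,0,0,0,0],
  [0,-4,0,0,0,0,0],
  [0,-4,0,0,0,0,0],
  [0,0,0,0,0,0,0],
  [0,0,0,0,0,0,0],
])

```text
clock: 19.25
ee_pos: [0.7056, -0.0131, 0.2243]
ee_rot: [[0.107, -0.453, 0.885], [-0.994, -0.016, 0.112], [-0.037, -0.891, -0.452]]
force: [-0.4, 0.2, -0.9]
finger_gap: 0.0103
```

```bash
python3 - <<'E'
from h import *
ims={n:vision.get_image(n) for n in C}; s=sensors.state()
print(s["ee_pos"],s["force"],s["finger_gap"])
for n in ims: cv2.imwrite(f"pics/{n}8.png",ims[n][:,:,::-1])
a=cv2.resize(ims["scene"][160:290,300:430],(533,533),interpolation=2); b=cv2.resize(ims["top"][100:200,190:290],(267,267),interpolation=2)
o=np.zeros((533,800,3),np.uint8);o[:,:533]=a;o[:267,533:]=b;cv2.imwrite("pics/p8.png",o[:,:,::-1])
E
```

```text
[ 0.70566258 -0.01306104  0.22478918] [-0.10856717 -0.01918061 -0.85347665] 0.010064817871859732
```

View pics/p8.png

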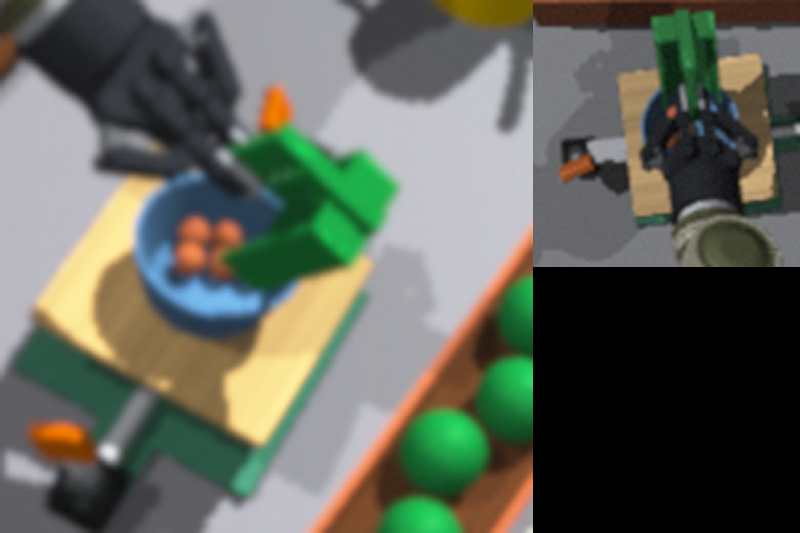

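The scoop is clear, with four balls visible in the pot. The left knob is turned, so the scoop's side probably pressed the rim during the drift; I'll re-level after setting the scoop down.

```bash
python3 - <<'E'
from h import *
y=np.radians(15.8); M=tool([np.sin(y),-np.cos(y),0],[0,0,-1])
go([.484,-.349,.16],M)
E
```

```text
shift cm [-22.17 -33.59  -6.48] rot deg [-13.88  61.75   9.8 ] |r| 64.0 minrows 7.0
```

Call:
servo_tool([
  [0,0,0,0,0,2,0],
  [0,0,0,-1.8,-2.7,2,0],
  [-1.2,5,0.8,-2.2,-3.4,0,0],
  [-1.3,6,0.9,-2.2,-3.4,0,0],
  [-1.3,6,0.9,-2.2,-3.4,0,0],
  [-1.4,6,1,-2.2,-3.4,-1,0],
  [-1.4,6,1,-2.2,-3.4,-1,0],
  [-1.4,6,1,-2.2,-3.4,-1.5,0],
  [-1.4,6,1,-2.2,-3.4,-1.5,0],
  [-1.4,6,1,-2.2,-3.4,-1.5,0],
  [-1.4,6,1,-2,-2.4,-2,0],
  [0,0,0,-0.8,-1.2,0,0],
])

```text
clock: 20.85
ee_pos: [0.4834, -0.3484, 0.1786]
ee_rot: [[0.252, -0.956, 0.152], [-0.968, -0.25, 0.03], [0.01, -0.155, -0.988]]
force: [1.2, 0.9, -0.6]
finger_gap: 0.01
```

```bash
python3 - <<'E'
from h import *
y=np.radians(15.8); M=tool([np.sin(y),-np.cos(y),0],[0,0,-1])
go([.484,-.349,.16],M);yaw=np.radians(5.8)
ims={n:vision.get_image(n) for n in C}
for n in ims: cv2.imwrite(f"pics/{n}9.png",ims[n][:,:,::-1])
q,e=fitdeck2(ims,[.688,-.015,.1,.02,.02]); print(np.round(q[:2],4),np.round(np.degrees(q[2:]),2),e)
q,e=fitdeck2(ims,[.02,-.05],fixed=(.6879,-.0152,yaw)); print(np.degrees(q),e)
for nm,cen in(("right",{"scene":(315,268),"top":(297,150)}),("left",{"scene":(367,188),"top":(206,161)})):
    e,k=fitknob(ims,cen,yaw,0,.072,ths=(-1.6,-1.2,-.8,-.4,0,.4,.8)); print(nm,round(e,2),np.round(k,4))
a=cv2.resize(ims["scene"][165:295,280:410],(400,400),interpolation=2); b=cv2.resize(ims["top"][90:210,190:310],(400,400),interpolation=2)
cv2.imwrite("pics/p9.png",np.hstack([a,b])[:,:,::-1])
E
```

```text
shift cm [ 0.06 -0.06 -1.86] rot deg [-1.79  8.73  1.19] |r| 9.0 minrows 1.0
[ 0.6878 -0.0151] [ 5.61  0.94 -7.55] 0.3148985917637475
[ 1.00784072 -7.57431194] 0.317733345614204
right 0.86 [ 0.6774 -0.1681 -3.0897]
left 0.94 [ 0.645   0.1361 -1.0313]
```

View pics/p9.png

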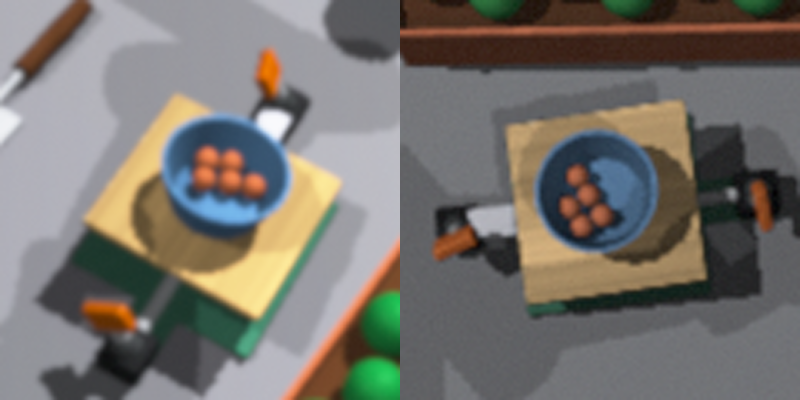

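All five balls are in the pot. The roll is now about −7.5° (left knob θ ≈ −1.2). I set the scoop down first.

Call:
servo_tool([
  [-1.79,8.73,1.19,0.06,-0.06,-2,0],
  [0,0,0,0,0,-3.5,0],
  [0,0,0,0,0,-3.5,0],
  [0,0,0,0,0,-2,0],
  [0,0,0,0,0,-0.7,0],
  [0,0,0,0,0,0,0],
  [0,0,0,0,0,0,0],
])

```text
clock: 21.82
ee_pos: [0.4848, -0.3485, 0.0638]
ee_rot: [[0.274, -0.962, 0.003], [-0.962, -0.274, -0.002], [0.003, -0.003, -1.0]]
force: [-0.6, 0.1, -0.9]
finger_gap: 0.0102
```

Call:
servo_tool([
  [0,0,0,0,0,-0.4,0],
  [0,0,0,0,0,-0.3,0],
  [0,0,0,0,0,0,0],
  [0,0,0,0,0,0,0],
])

```text
clock: 22.32
ee_pos: [0.4843, -0.35, 0.0589]
ee_rot: [[0.273, -0.962, 0.004], [-0.962, -0.273, -0.005], [0.006, -0.002, -1.0]]
force: [-10.2, -0.3, 21.9]
finger_gap: 0.0104
```

Call:
servo_tool([
  [0,0,0,0,0,0.1,30],
  [0,0,0,0,0,0,50],
  [0,0,0,0,0,0,50],
  [0,0,0,0,0,2,50],
  [0,0,0,0,0,5,50],
  [0,0,0,0,0,6,50],
  [0,0,0,0,0,4,50],
  [0,0,0,0,0,0,50],
], newtons=30)

```text
clock: 23.32
ee_pos: [0.4851, -0.3489, 0.2296]
ee_rot: [[0.274, -0.962, 0.006], [-0.962, -0.274, -0.005], [0.006, -0.005, -1.0]]
force: [0.0, 0.1, -0.4]
finger_gap: 0.0427
```

```bash
python3 - <<'E'
from h import *
yaw=np.radians(5.8)
ims={n:vision.get_image(n) for n in C}
print(fitscoop(ims,{"scene":(220,283),"top":(351,209)})[0])
M=knobtool(yaw,0,-1.2); k=np.array([.647,.1345,.073])
go(k+(.019-.12)*M[:,2],M); print(k+(.019-.12)*M[:,2])
E
```

```text
(np.float64(1.615508823945802), array([ 0.48852396, -0.34768102,  0.26133387]))
shift cm [10.52 47.66 -7.  ] rot deg [ 26.88 -26.58 -76.2 ] |r| 85.1 minrows 9.0
[0.58936535 0.12864569 0.15573436]
```

Call:
servo_tool([
  [2.44,-2.42,-6.93,0.95,4.33,0,50],
  [2.44,-2.42,-6.93,0.95,4.33,0,50],
  [2.44,-2.42,-6.93,0.95,4.33,0,50],
  [2.44,-2.42,-6.93,0.95,4.33,0,50],
  [2.44,-2.42,-6.93,0.95,4.33,0,50],
  [2.44,-2.42,-6.93,0.95,4.33,0,50],
  [2.44,-2.42,-6.93,0.95,4.33,0,50],
  [2.44,-2.42,-6.93,0.95,4.33,0,50],
  [2.44,-2.42,-6.93,0.95,4.33,0,50],
  [2.44,-2.42,-6.93,0.95,4.33,-2.5,50],
  [2.44,-2.42,-6.93,0.95,4.33,-4.5,50],
  [0,0,0,0,0,0,50],
])

```text
clock: 24.92
ee_pos: [0.5856, 0.1272, 0.1545]
ee_rot: [[-0.726, -0.4, 0.559], [-0.446, 0.893, 0.059], [-0.523, -0.206, -0.827]]
force: [-0.4, -0.2, -0.2]
finger_gap: 0.0428
```

```bash
python3 - <<'E'
from h import *
yaw=np.radians(5.8)
ims={n:vision.get_image(n) for n in C}
print(fitscoop(ims,{"scene":(220,283),"top":(351,209)})[0])
M=knobtool(yaw,0,-1.2); k=np.array([.647,.1345,.073])
go(k+.019*M[:,2],M); print(sensors.state()["q"])
E
```

```text
(np.float64(0.6586192307510934), array([ 0.48944477, -0.34848137,  0.27957025]))
shift cm [  6.99   1.11 -10.12] rot deg [ 0.34 -0.39 -0.44] |r| 0.7 minrows 2.0
[-0.01761516  0.35497501  1.7333145   0.15303444  0.45784428  2.52608108]
```

Call:
servo_tool([
  [0.34,-0.39,-0.44,1.4,0.22,-2.02,50],
  [0,0,0,1.4,0.22,-2.02,50],
  [0,0,0,1.4,0.22,-2.02,50],
  [0,0,0,1.4,0.22,-2.02,50],
  [0,0,0,1.4,0.22,-2.02,50],
  [0,0,0,0,0,0,50],
  [0,0,0,0,0,0,0],
  [0,0,0,0,0,0,0],
  [0,0,0,0,0,0,0],
  [0,0,0,0,0,0,0],
  [0,0,0,0,0,0,0],
])

```text
clock: 26.4
ee_pos: [0.6559, 0.1334, 0.0582]
ee_rot: [[-0.726, -0.387, 0.568], [-0.436, 0.898, 0.056], [-0.532, -0.207, -0.821]]
force: [-10.7, -13.8, 1.3]
finger_gap: 0.0126
```

```bash
python3 - <<'E'
from h import *
s=sensors.state(); yaw=np.radians(5.8);print(s["force"],s["torque"],s["finger_gap"])
ims={n:vision.get_image(n) for n in C}
q,e=fitdeck2(ims,[.02,-.1],fixed=(.6879,-.0152,yaw)); print(np.round(np.degrees(q),2),e)
go(s["ee_pos"],knobtool(yaw,0,0))
E
```

```text
[-10.70780446 -13.77798714   1.25090602] [-1.8844393   1.75034806 -1.21718736] 0.012584987805408364
[ 0.49 -7.92] 0.39488143532744185
shift cm [ 0. -0. -0.] rot deg [-39.15  -4.06  56.54] |r| 68.9 minrows 7.0
```

Call:
servo_tool([
  [0,0,0,-0.15,-0.25,0,0],
  [0,0,0,0,0,0,0],
  [-4.9,-0.51,7.07,0,0,0,0],
  [-4.9,-0.51,7.07,0,0,0,0],
  [-4.9,-0.51,7.07,0,0,0,0],
  [-4.9,-0.51,7.07,0,0,0,0],
  [-4.9,-0.51,7.07,0,0,0,0],
  [-4.9,-0.51,7.07,0,0,0,0],
  [-4.9,-0.51,7.07,0,0,0,0],
  [-4.9,-0.51,7.07,0,0,0,0],
  [0,0,0,0,0,0,0],
  [0,0,0,0,0,0,0],
])

```text
clock: 28.0
ee_pos: [0.6563, 0.1346, 0.0589]
ee_rot: [[0.107, -0.814, 0.57], [-0.994, -0.085, 0.065], [-0.005, -0.574, -0.819]]
force: [5.6, 13.2, -8.5]
finger_gap: 0.0124
```

```bash
python3 - <<'E'
from h import *
s=sensors.state(); yaw=np.radians(5.8);print(s["force"],s["torque"],s["finger_gap"])
ims={n:vision.get_image(n) for n in C}
for sub in(["scene","top"],["scene"]):
  q,e=fitdeck2({n:ims[n] for n in sub},[.02,-.01],fixed=(.6879,-.0152,yaw)); print(np.round(np.degrees(q),2),e)
go(s["ee_pos"],knobtool(yaw,0,0))
E
```

```text
[ 5.61348556 13.17515829 -8.53017722] [1.47342461 0.41630319 1.0752067 ] 0.012411893395808908
[ 0.61 -0.71] 0.3587085143372872
[ 0.49 -1.  ] 0.3972281051919625
shift cm [ 0. -0.  0.] rot deg [-0.27  0.   -0.36] |r| 0.4 minrows 1.0
```

Call:
servo_tool([
  [0,0,0,0,0,0,50],
  [0,0,0,0,0,0,50],
  [0,0,0,-1.15,-0.11,1.64,50],
  [0,0,0,-2.3,-0.22,3.28,50],
  [0,0,0,-2.3,-0.22,3.28,50],
  [0,0,0,-3,-0.2,4,50],
  [0,0,0,-4,-3,4,50],
  [0,0,0,-4,-4,0,50],
  [0,0,0,-4,-4,0,50],
  [0,0,0,0,0,0,50],
  [0,0,0,0,0,0,50],
])

```text
clock: 29.48
ee_pos: [0.4507, 0.0158, 0.2205]
ee_rot: [[0.104, -0.813, 0.573], [-0.995, -0.083, 0.062], [-0.003, -0.576, -0.818]]
force: [-0.1, -0.4, -0.1]
finger_gap: 0.0429
```

```bash
python3 - <<'E'
from h import *
yaw=np.radians(5.8)
for t in range(2):
  ims={n:vision.get_image(n) for n in C}
  q,e=fitdeck2(ims,[.688,-.015,.1,.02,.02]); print(np.round(q[:2],4),np.round(np.degrees(q[2:]),2),e)
for sub in(["scene","top"],["scene"]):
  q,e=fitdeck2({n:ims[n] for n in sub},[.02,-.01],fixed=(.6879,-.0152,yaw)); print(np.round(np.degrees(q),2),e)
for nm,cen in(("right",{"scene":(315,268),"top":(297,150)}),("left",{"scene":(367,188),"top":(206,161)})):
    e,k=fitknob(ims,cen,yaw,0,.072,ths=(0,.3,-.3),freez=1); print(nm,round(e,2),np.round(k,4))
print(fitscoop(ims,{"scene":(220,283),"top":(351,209)})[0])
o=np.zeros((600,800,3),np.uint8)
o[:300,:400]=cv2.resize(ims["scene"][175:287,290:440],(400,300),interpolation=2); o[:300,400:]=cv2.resize(ims["top"][110:200,190:310],(400,300),interpolation=2)
o[300:]=cv2.resize(ims["scene"],(400,300))[:, :].repeat(1,1) if False else 0
o[300:,:400]=cv2.resize(ims["scene"][190:350,80:293],(400,300),interpolation=2); o[300:,400:]=cv2.resize(ims["top"],(400,300))
cv2.imwrite("pics/p10.png",o[:,:,::-1])
E
```

```text
[ 0.6878 -0.015 ] [5.68 1.39 0.07] 0.288926899379851
[ 0.6878 -0.015 ] [5.72 1.41 0.07] 0.2978554908382274
[ 1.43 -0.01] 0.29949316735055326
[ 1.56 -0.22] 0.29121669827009145
right 0.72 [ 0.6766 -0.1684  0.0051  0.0765]
left 1.13 [ 0.6503  0.1345 -0.1394  0.0726]
(np.float64(0.665717244735285), array([ 0.48940391, -0.34852152,  0.28105512]))
```

View pics/p10.png

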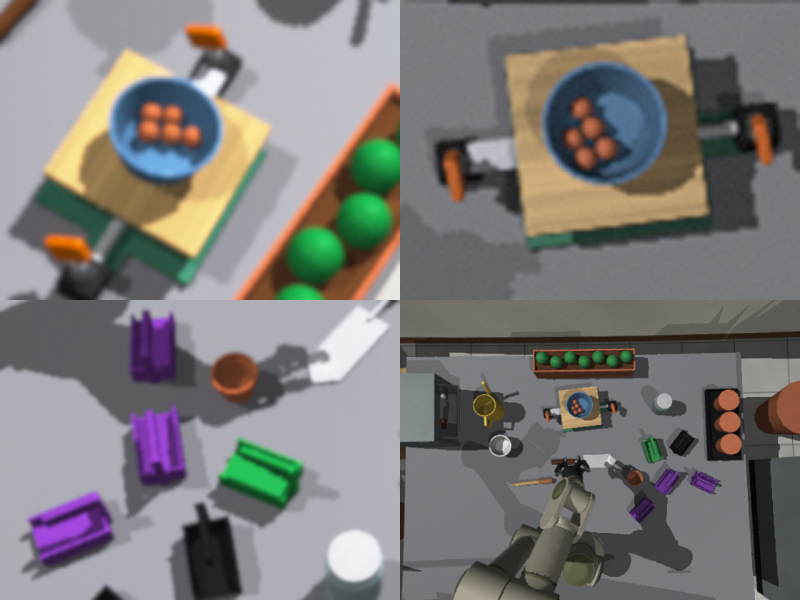

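The scoop is empty and upright, and five balls are in the pot. The pitch has drifted to about 1.4° by fit (right knob about +0.12 rad), so I trim the right knob again.

```bash
python3 - <<'E'
from h import *
yaw=np.radians(5.8)
M=knobtool(yaw,0,.12); k=np.array([.6768,-.1685,.073]); p=k+(.019-.11)*M[:,2]
print(p); go(p,M); go(k+.019*M[:,2],M)
E
```

```text
[ 0.62487175 -0.17377468  0.14754284]
shift cm [ 17.41 -19.07  -7.22] rot deg [-4.14 -0.37  5.28] |r| 6.7 minrows 5.0
shift cm [ 23.69 -18.44 -16.23] rot deg [-4.14 -0.37  5.28] |r| 6.7 minrows 6.0
```

Call:
servo_tool([
  [-0.6,-0.05,0.75,1,-3.2,0,50],
  [-0.6,-0.05,0.75,2,-3.2,0,50],
  [-0.6,-0.05,0.75,2,-3.2,0,50],
  [-0.6,-0.05,0.75,3,-3.2,0,50],
  [-0.6,-0.05,0.75,3,-3.2,-1,50],
  [-0.6,-0.05,0.75,3.2,-3.07,-3,50],
  [-0.6,-0.05,0.78,3.2,0,-3.2,50],
  [0,0,0,0,0,0,50],
])

```text
clock: 30.68
ee_pos: [0.6253, -0.1732, 0.1443]
ee_rot: [[0.199, -0.799, 0.567], [-0.978, -0.201, 0.06], [0.066, -0.566, -0.822]]
force: [0.5, -0.1, -0.6]
finger_gap: 0.0427
```

```bash
python3 - <<'E'
from h import *
yaw=np.radians(5.8)
M=knobtool(yaw,0,.12); k=np.array([.6768,-.1685,.073]); go(k+.019*M[:,2],M)
E
```

```text
shift cm [ 6.23  0.58 -8.68] rot deg [-0.11 -0.25 -0.03] |r| 0.3 minrows 2.0
```

Call:
servo_tool([
  [0,-0.2,0,1.56,0.14,-2.17,50],
  [0,0,0,1.56,0.14,-2.17,50],
  [0,0,0,1.56,0.14,-2.17,50],
  [0,0,0,1.55,0.14,-2.17,50],
  [0,0,0,0,0,0,50],
  [0,0,0,0,0,0,0],
  [0,0,0,0,0,0,0],
  [0,0,0,0,0,0,0],
  [0,0,0,0,0,0,0],
  [0,0,0,0,0,0,0],
])

```text
clock: 31.92
ee_pos: [0.6861, -0.1676, 0.0625]
ee_rot: [[0.197, -0.795, 0.574], [-0.978, -0.201, 0.058], [0.069, -0.573, -0.817]]
force: [-1.7, 7.2, 4.6]
finger_gap: 0.0124
```

Call:
servo_tool([
  [2.3,0.23,-3.3,0,0,0,0],
  [2.3,0.23,-3.3,0,0,0,0],
  [0,0,0,0,0,0,0],
  [0,0,0,0,0,0,50],
  [0,0,0,0,0,0,50],
  [0,0,0,-1.15,-0.11,1.64,50],
  [0,0,0,-2.3,-0.22,3.28,50],
  [0,0,0,-2.3,-0.22,3.28,50],
  [0,0,0,-3,-0.2,4,50],
  [0,0,0,-5,0,4,50],
  [0,0,0,-5,2,0,50],
  [0,0,0,0,0,0,50],
])

```text
clock: 33.42
ee_pos: [0.4973, -0.1552, 0.2231]
ee_rot: [[0.081, -0.815, 0.574], [-0.997, -0.06, 0.054], [-0.009, -0.576, -0.817]]
force: [1.4, 0.5, -0.3]
finger_gap: 0.0428
```

```bash
python3 - <<'E'
from h import *
yaw=np.radians(5.8)
for t in range(2):
  ims={n:vision.get_image(n) for n in C}
  q,e=fitdeck2(ims,[.688,-.015,.1,.02,.02]); print(np.round(q[:2],4),np.round(np.degrees(q[2:]),2),e)
q,e=fitdeck2(ims,[.02,-.01],fixed=(.6879,-.0152,yaw)); print(np.round(np.degrees(q),2),e)
for nm,cen in(("right",{"scene":(315,268),"top":(297,150)}),("left",{"scene":(367,188),"top":(206,161)})):
    e,k=fitknob(ims,cen,yaw,0,.072,ths=(0,.3,-.3),freez=1); print(nm,round(e,2),np.round(k,4))
s=sensors.state(); print(s["clock"],s["ee_pos"],s["force"],s["finger_gap"])
o=np.zeros((400,800,3),np.uint8)
o[:,:400]=cv2.resize(ims["scene"][170:290,285:405],(400,400),interpolation=2); o[:,400:]=cv2.resize(ims["scene"][220:340,160:280],(400,400),interpolation=2)
cv2.imwrite("pics/p11.png",o[:,:,::-1])
E
```

```text
[ 0.6878 -0.0152] [ 5.59 -0.06 -0.16] 0.3121112751233037
[ 0.6878 -0.0152] [ 5.53 -0.06 -0.16] 0.31355041376051734
[ 0.22 -0.19] 0.31982500562642796
right 0.68 [ 0.677  -0.1689 -0.1239  0.0781]
left 1.22 [ 0.6514  0.1344 -0.1406  0.0721]
33.625 [ 0.50086393 -0.15713031  0.22258756] [ 0.51402082 -0.44099884  0.28749141] 0.04295517622068143
```

```bash
python3 - <<'E'
from h import *
ims={n:vision.get_image(n) for n in C}
print(fitscoop(ims,{"scene":(220,283),"top":(351,209)})[0])
im=ims["scene"][175:285,290:400].astype(int); m=(im[...,0]>1.35*im[...,1])&(im[...,0]>120)
st=cv2.connectedComponentsWithStats(m.astype(np.uint8))[2]; print(st[1:][st[1:,4]>20])
print(sensors.state()["qd"]); bot.job_done()
E
```

```text
(np.float64(0.6885635328239395), array([ 0.49024002, -0.34851401,  0.29290991]))
[[ 69   9  16   9  77]
 [ 52  38  23  16 223]
 [ 89  82  21  28 121]
 [ 17  86  17  13 117]]
[ 9.36769412e-04  4.11490431e-03  5.44509854e-03  7.27637061e-04
 -1.19148449e-03  9.52932350e-05]
the job is handed in; nothing more can be done
```

I levelled the platform with the two knobs, poured all five balls into the blue pot and set the empty scoop upright on the worktop. I then handed the job in at about 34 s; no verdict is reported.

**Problem during the pour:** the arm hit its speed limits and drifted about 26 mm sideways. I think the scoop then pressed on the pot's rim, because the left knob turned and the platform tipped about 7.5°. After setting the scoop down I levelled both knobs again. I did not see the robot itself touch the platform, but I could not measure contact forces there directly.

**Last checks:**
- **Level:** the platform fit gave a pitch between −0.1° and 0.2° and a roll of about −0.2°, against a limit of 1.7°. The knob angles by silhouette read about −0.13 rad on both, against zero aimed for by the tool's own angle. That looks like bias in the knob fit, which read about the same after the first levelling.
- **Balls:** all five showed in the pot in the last picture I viewed, taken just before the final trim of the right knob. After the trim I only had a colour-blob check, which showed a patch of ball colour in the pot but could not count the balls.
- **Scoop:** its outline still fits an upright scoop standing on the worktop at about (0.490, −0.349) m, with 0.7 px error.
- **Other things:** I did not notice any of them moved in the last picture, but I did not measure this.
- **Not done:** the picture viewer's limit refused one last look.

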